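# Screw down the loose foot of a pantry pot stand

### The job

The low white pot stand on the pantry counter rocks because one of its four screw feet is wound up: its black knob stands proud of its collar, higher than the other three, and its rubber pad hangs clear of the counter. Turn that one knob clockwise (seen from above) until the foot is fully home and its pad is down on the counter like the others, then let go. Leave the stand where it is, level on its feet.

Things in the scene. Friction and masses are not known exactly. Their poses are not given: they have to be found in the camera images.
- stand: Loose white 190 mm square plate, top at 22 mm, any yaw; cork disc with a brass lid in the middle (top 40 mm). Four screw feet at x, y = +-75 mm in its frame, each a black knob on a white collar; the wound-up one is at +75, +75. The other three knobs are fixed, 34 to 60 mm above the counter. About 3 kg; rests level on three feet; over 5 N down on the wound-up foot tips it. Origin: centre, counter level.
- knob (a point): Middle of the wound-up foot's round black knob, on its axis (36 mm across, 26 mm tall: its top is 13 mm above this point, its underside 13 mm below). 57 to 60.5 mm above the counter at the start, 47 when home. Knob, stem and pad are one piece and sink together as it is screwed down. Can be gripped at any yaw.
- foot_pad (a point): Centre of the underside of the wound-up foot's rubber pad (30 mm across), 47 mm below knob; 10 to 13.5 mm above the counter at the start, on the counter (0) when screwed home.
- foot (a joint): Turn of the wound-up foot in rad, growing clockwise seen from above: -1.35 to -1.0 at the start, 0 is fully home (pad on the counter, knob on its collar), with a firm stop 0.03 rad beyond. Quick thread: it sinks 10 mm per rad. Friction about 0.2 N m; it stays where it is left.

How it is judged (in metres and radians):
At the end, for the whole second after the job is handed in: The wound-up foot is screwed home to within 0.2 rad and its pad is within 2 mm of the counter; the stand is at rest, level within 0.015 rad and within 25 mm of where it stood (height (world z) of foot_pad below 0.002 m and value of joint foot above -0.2 rad and angle between stand's own z axis and vertical below 0.015 rad and distance of stand from where it was at the start of the episode below 0.025 m and linear speed of stand below 0.01 m/s); the robot touches nothing.
It also fails if it takes over 35 s, if anything falls off the work surface, if the arm or the gripper's body presses on something with over 40 N, if the wrist force passes 120 N, or if a joint passes its speed limit or range.

### The arm

A 6-joint arm with a two-finger parallel gripper is mounted at the origin on the work surface. World frame = base frame: x ahead of the robot, y to its left, z up, the work surface at z = 0. Lengths are in m, angles in degrees, forces in N, time in s.
With the tool pointing down it reaches from about 0.375 to 0.9 m from the base axis. Payload 3.1 kg.
Tool frame: the origin (TCP) lies between the finger pads; the fingertips stand 8 mm ahead of it and the grasp point (between the pads) lies 11 mm behind it (arm.finger_overhang is the distance from the TCP to the fingertips, in m); z points along the fingers, y is the line along which they close (so a half turn about z gives the same grasp; the last joint's range is limited). The gripper opens to 85 mm and grips with 20 to 120 N. Pads are 22 mm wide; open, the fingers measure 114 mm over their backs; the gripper's body (76 mm by 85 mm) begins 54 mm behind the grasp point. The pads swing forward as they close: fully open they stand 13 mm farther back than shut.
Start: joints at [-83.394, 30.224, 82.088, -0, 67.689, -10.227], TCP at [0.181, -0.598, 0.239] pointing down, gripper open.
Joint ranges: [-176.69, 176.69], [-43.24, 126.21], [12.49, 139.97], [-82, 262], [0, 151.66], [-163.58, 163.58]. Speed limits (degrees/s): [159.86, 159.86, 180, 180, 180, 180].

### API

Orientations are given as [roll, pitch, yaw] about the fixed x, y, z axes, in that order (R = Rz(yaw) Ry(pitch) Rx(roll)).
In Python, from rig import arm gives the robot as it stands.
- The arm moves only by the tool drive_tool, never from a script. Its argument "commands" is a list of rows, each a list of 6 numbers: the shift along the tool's x, y, z in units of 10 cm (1.0 is 10 cm), then the turn, a rotation vector about the tool's x, y, z in units of pi rad (1.0 is pi rad). A call has 1 to 5 rows; each row shifts and turns the commanded pose from where the row before left it, along the tool's axes as they then stand; what a row does not reach is not made up. A row lasts 1/12 s, in which the tool goes at most 41.7 mm and 7.16 degrees, less where a joint would pass 70% of its speed; a pose out of reach is approached as far as the arm can. A call with a number of a shift or a turn outside -1 to 1 is refused whole. A call with a gripper value outside its range is refused whole. "hand" is the opening, from -1 (shut) to 1 (fully open), so that 0 is half open, set as the call begins (left out, the last holds). The fingers move at their own pace and stop on an object; the grip force is fixed at half the most. Time passes only in rows, so rows that do not move let the fingers close. It gives the time, the measured TCP pose, the force, the opening and the grip force at its end, in the units of the state.
- arm.get_state(): the state, without advancing time (a new reading comes with each control period).
- arm.grab_frame(name): name is "scene" or "top" or "wrist"; returns (picture, depth): 400x640x3 uint8, blue, green, red; 400x640 float32, m along the optical axis (not along the pixel's ray), 0 where there is no reading.
- arm.camera_info(name): a dict with "fov_y" (degrees; the focal length in pixels is half the picture's height over the tangent of half this angle, whatever the lens; pixels are square), "cx", "cy" (the principal point, pixels), "position" and "rotation" of the camera in the world. Camera axes: x right, y up, looking along -z (the intrinsics and any distortion apply to the point x, -y, -z); pixel columns grow to the right and rows downward; lengths in m; the calibration is good to about 2 mm. The wrist camera is an equidistant fisheye: a pixel r from the principal point sees the ray r / f radians off the axis. A picture is of the moment at which its call begins: read the wrist's pose just before it. camera_info takes no time and is no camera call; for the wrist camera it gives the pose at the moment of the call.
- arm.finish_job(): hands the job in; it is judged then, once.
The state is a dict: "t": time; "joint_pos": joint angles; "joint_velocities": joint speeds; "joint_torque": joint torques, N m; "position": TCP position; "tcp_rot": TCP orientation; "force": force on the tool from outside, world axes, zero at the start; "moment": the same for the moment, N m; "grip_width": opening from 0.0 (shut) to 1.0 (fully open); "grip_force": force on a finger pad.
Only numpy, scipy, OpenCV 4.12 (cv2) and the standard library are available. Lean on these libraries where they do the work, as an engineer would, in place of code of your own. Each camera call takes 0.05 s, during which the arm holds its last target. There are 200 camera calls.

## Working session

There is one attempt and no reset: what is moved stays moved. The work goes in short steps, Python scripts to look and compute and a tool call to move; the robot and the scene stay as the last step left them, time stands still between calls to the robot, and variables do not carry over. Pictures are saved under pics/ and viewed, at most 10 in all, crops included, and the job is handed in when it is done.

Besides the shell and the picture viewer there is one more tool, called after "Emit:" by a JSON object that holds its "api" and its "payload". drive_tool: Moves the arm, as the interface text tells. Shifts and turns lie within -1 to 1; 1 stands for 10 cm of shift or pi rad of turn. Its arguments: {"type":"object","properties":{"commands":{"type":"array"},"hand":{"type":"number"}},"required":["commands"]}

```bash
mkdir -p pics
cat > h.py <<'E'
import numpy as np, cv2
from rig import arm
from scipy.spatial.transform import Rotation as R
def ray(ci,u,v,wrist=False):
    f=200/np.tan(np.radians(ci["fov_y"])/2)
    x,y=(u-ci["cx"]),(v-ci["cy"])
    if wrist:
        r=np.hypot(x,y)+1e-9; th=r/f; d=np.array([x/r*np.sin(th),-y/r*np.sin(th),-np.cos(th)])
    else: d=np.array([x/f,-y/f,-1.])
    return np.array(ci["position"]),np.array(ci["rotation"])@d
def plane(ci,u,v,z,w=False):
    p,d=ray(ci,u,v,w); return p+d*(z-p[2])/d[2]
def depthpt(ci,u,v,Z):
    p,d=ray(ci,u,v); return p+d*Z
E
python3 - <<'E'
from h import *
for n in("top","scene"):
    im,d=arm.grab_frame(n);cv2.imwrite(f"pics/{n}.png",im);np.save(n+"_d",d);print(arm.camera_info(n))
print(arm.get_state())
E
```

```text
{'fov_y': 45.08150340489556, 'cx': 313.3592643840365, 'cy': 197.74151257200845, 'position': array([0.4797428 , 0.03280996, 0.92462508]), 'rotation': array([  7.81754335,   0.60008786, -90.76010789])}
{'fov_y': 53.04760127469869, 'cx': 323.78311454808835, 'cy': 198.64523646399152, 'position': array([ 0.85902608, -0.13391155,  0.60766222]), 'rotation': array([32.4263074 , -0.08646406, 56.5172069 ])}
{'t': 0.1, 'joint_pos': array([-8.33950292e+01,  3.02739237e+01,  8.21480823e+01,  4.35932220e-04,
        6.76902705e+01, -1.02285774e+01]), 'joint_velocities': array([ 0.02734343, -0.15304751, -0.15253142, -0.04703842,  0.12344094,
       -0.00706852]), 'joint_torque': array([ 3.90142286e-04, -4.43304813e+01, -1.78586447e+01, -2.60520328e-04,
        3.87824679e-03, -5.88476734e-08]), 'position': array([ 0.18093932, -0.59758617,  0.23843376]), 'tcp_rot': array([-1.79889580e+02, -2.03341076e-02,  1.68333627e+01]), 'force': array([-0.08652987, -0.30101743,  0.35513667]), 'moment': array([ 0.01695804, -0.02938433,  0.01539339]), 'grip_force': 0.0, 'grip_width': 0.9999185897193186}
```

View pics/top.png

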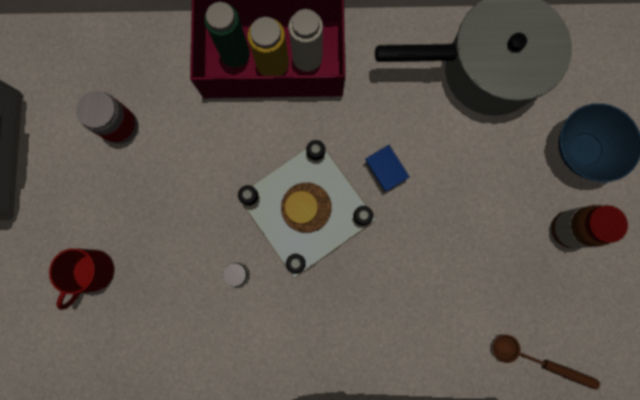

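View pics/scene.png

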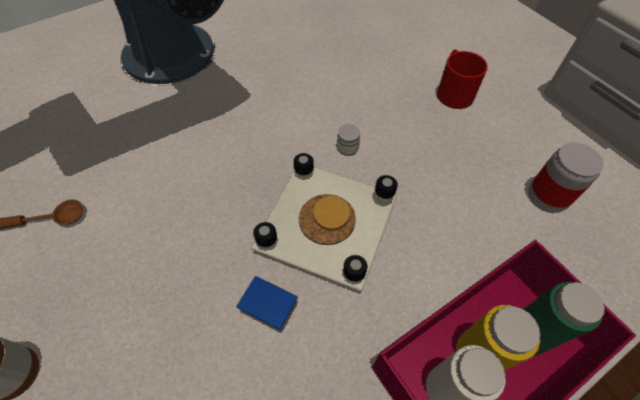

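The top view shows the stand with knobs near (316,150), (248,195), (363,215) and (296,263). In the scene view they are near (304,164), (386,187), (265,235) and (355,268). Next I'll measure each knob's height.

```bash
sed -i 's/np.array(ci\["rotation"\])@d/R.from_euler("xyz",ci["rotation"],degrees=True).apply(d)/' h.py
python3 - <<'E'
from h import *
S={"top":[(316,150),(248,195),(363,215),(296,263)],"scene":[(304,164),(386,187),(265,235),(355,268)]}
rays={}
for n in S:
    im=cv2.imread(f"pics/{n}.png");d=np.load(n+"_d.npy");ci=arm.camera_info(n);rays[n]=[]
    for (u,v) in S[n]:
        # grey cap on knob: bright blob inside dark knob
        w=6; p=im[v-14:v+15,u-14:u+15].max(2).astype(int)
        yy,xx=np.mgrid[v-14:v+15,u-14:u+15]
        dk=(p<45); n_,lab,st,c=cv2.connectedComponentsWithStats(dk.astype(np.uint8))
        k=1+np.argmax(st[1:,4]); cnt,_=cv2.findContours((lab==k).astype(np.uint8),0,1)
        c0=max(cnt,key=cv2.contourArea); fill=np.zeros(p.shape,np.uint8); cv2.drawContours(fill,[c0],-1,1,-1)
        cap=(fill>0)&(p>55)
        cu,cv_=(xx[cap].mean(),yy[cap].mean()) if cap.sum()>5 else (u,v)
        P=depthpt(ci,cu,cv_,np.median(d[v-14:v+15,u-14:u+15][cap]) if cap.sum() else d[v,u])
        print(n,(u,v),"cap",cap.sum(),round(cu,1),round(cv_,1),"depthpt",P.round(4))
        rays[n].append((ray(ci,cu,cv_),P))
for i,((p,a),P) in enumerate(rays["top"]):
    for j,((q,b),Q) in enumerate(rays["scene"]):
        if np.linalg.norm(P[:2]-Q[:2])<.04:
            s=np.linalg.lstsq(np.c_[a,-b],q-p,rcond=None)[0]; A=p+a*s[0];B=q+b*s[1]
            print(i,j,((A+B)/2).round(4),"gap",np.linalg.norm(A-B).round(4))
E
```

```text
top (316, 150) cap 66 315.1 148.2 depthpt [0.6904 0.0359 0.0603]
top (248, 195) cap 72 246.8 194.0 depthpt [0.6053 0.1591 0.073 ]
top (363, 215) cap 75 363.4 214.6 depthpt [ 0.5665 -0.0493  0.0606]
top (296, 263) cap 78 295.1 263.3 depthpt [0.4813 0.0743 0.0605]
scene (304, 164) cap 62 303.1 159.1 depthpt [0.4815 0.0738 0.059 ]
scene (386, 187) cap 74 386.8 181.8 depthpt [0.6048 0.1584 0.0714]
scene (265, 235) cap 89 263.8 230.1 depthpt [ 0.5661 -0.0501  0.0595]
scene (355, 268) cap 102 355.5 264.2 depthpt [0.6897 0.0348 0.0592]
0 3 [0.6902 0.0353 0.0597] gap 0.0014
1 1 [0.6052 0.1588 0.0716] gap 0.0012
2 2 [ 0.5664 -0.0498  0.0598] gap 0.0008
3 0 [0.4812 0.0742 0.0585] gap 0.0004
```

The raised knob is the one at (0.605, 0.159): its top is at z≈0.072, so its middle is at ≈0.059, and the other three tops are at 0.060. It is 212 mm from the opposite knob, as it should be. I'll turn the tool to yaw≈60°, then travel along tool x.

Emit:
{"api": "drive_tool", "payload": {"commands": [[0,0,0,0,0,-0.039],[0,0,0,0,0,-0.039],[0,0,0,0,0,-0.039],[0,0,0,0,0,-0.039],[0,0,0,0,0,-0.039]], "hand": 1}}

```text
t: 0.52
position: [0.181, -0.5978, 0.2387]
tcp_rot: [-179.9, -0.1, 52.3]
force: [-1.2, -0.2, 0.9]
grip_width: 0.998
grip_force: 0.0
```

Emit:
{"api": "drive_tool", "payload": {"commands": [[0,0,0,0,0,-0.039],[0.3,0,0,0,0,0],[0.4,0,0,0,0,0],[0.4,0,0,0,0,0],[0.4,0,0,0,0,0]]}}

```text
t: 0.93
position: [0.2586, -0.468, 0.2387]
tcp_rot: [-180.0, -0.1, 58.9]
force: [1.5, -0.4, 0.3]
grip_width: 1.0
grip_force: 0.0
```

Emit:
{"api": "drive_tool", "payload": {"commands": [[0.4,0,0,0,0,0],[0.4,0,0,0,0,0],[0.4,0,0,0,0,0],[0.4,0,0,0,0,0],[0.4,0,0,0,0,0]]}}

```text
t: 1.35
position: [0.3619, -0.2964, 0.2391]
tcp_rot: [-180.0, -0.0, 58.9]
force: [0.2, -0.2, -0.2]
grip_width: 1.002
grip_force: 0.0
```

Emit:
{"api": "drive_tool", "payload": {"commands": [[0.4,0,0,0,0,0],[0.4,0,0,0,0,0],[0.4,0,0,0,0,0],[0.4,0,0,0,0,0],[0.4,0,0,0,0,0]]}}

```text
t: 1.77
position: [0.4651, -0.125, 0.2392]
tcp_rot: [-180.0, 0.0, 58.9]
force: [0.4, -0.9, 0.5]
grip_width: 1.003
grip_force: 0.0
```

Emit:
{"api": "drive_tool", "payload": {"commands": [[0.4,0,0,0,0,0],[0.4,0,0,0,0,0],[0.4,0,0,0,0,0],[0.3,0,0,0,0,0],[0,0,0,0,0,0]]}}

```text
t: 2.18
position: [0.5444, 0.0061, 0.2391]
tcp_rot: [179.9, -0.2, 59.3]
force: [0.4, -0.5, 0.4]
grip_width: 0.999
grip_force: 0.0
```

Emit:
{"api": "drive_tool", "payload": {"commands": [[0.3,-0.06,0.1,0,0,0],[0.35,-0.06,0.2,0,0,0],[0.35,-0.06,0.2,0,0,0],[0.35,-0.05,0.2,0,0,0],[0.27,-0.035,0.2,0,0,0]]}}

```text
t: 2.6
position: [0.6032, 0.1558, 0.1482]
tcp_rot: [-180.0, -0.0, 59.0]
force: [1.3, -0.1, 0.6]
grip_width: 0.999
grip_force: 0.0
```

Emit:
{"api": "drive_tool", "payload": {"commands": [[0,0,0,0,0,0],[0,0,0,0,0,0]]}}

```text
t: 2.77
position: [0.6016, 0.1546, 0.1472]
tcp_rot: [-179.8, 0.2, 59.1]
force: [-0.6, 0.2, 0.4]
grip_width: 1.001
grip_force: 0.0
```

Run:
```python
from h import *
ci=arm.camera_info("wrist");im,d=arm.grab_frame("wrist");cv2.imwrite("pics/w1.png",im);np.save("w1_d",d)
import pickle;pickle.dump(ci,open("w1.pkl","wb"));print(ci);s=arm.get_state();print(s["position"],s["tcp_rot"],s["joint_pos"])
```

```text
{'fov_y': 65.70646984690485, 'cx': 318.66962576958656, 'cy': 199.70635349350795, 'position': array([0.64321387, 0.22287306, 0.28006972]), 'rotation': array([-18.23781268,   0.26666496, -30.90625412])}
[0.60213785 0.15357476 0.14852307] [-1.79913193e+02  1.06255132e-01  5.90054889e+01] [ 4.03607630e+00  3.62868246e+01  8.71270958e+01 -4.44722862e-02
  5.67181610e+01  3.50551152e+01]
```

View pics/w1.png

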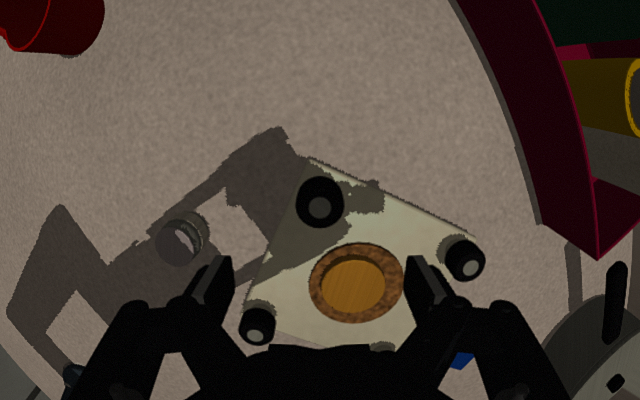

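The wrist view shows the raised knob with its cap centred near (320,207), to be checked against the other two measurements.

Run:
```python
from h import *
import pickle
ci=pickle.load(open("w1.pkl","rb"));im=cv2.imread("pics/w1.png");d=np.load("w1_d.npy")
p=im[185:230,297:345].max(2); 
cap=((p>40)&(cv2.morphologyEx((p<30).astype(np.uint8),cv2.MORPH_CLOSE,np.ones((25,25)))>0)).astype(np.uint8)
n,l,s,c=cv2.connectedComponentsWithStats(cap);k=l[22,22] or 1+np.argmax(s[1:,4])
u,v=c[k]+[297,185];print(s[k],u,v)
P=plane(ci,u,v,.0718,True);print("wrist",P)
# triangulate with top
a0,a=ray(arm.camera_info("top"),246.8,194.0);b0,b=ray(ci,u,v,True)
t=np.linalg.lstsq(np.c_[a,-b],b0-a0,rcond=None)[0];print("tri",a0+a*t[0],b0+b*t[1])
st=arm.get_state();T=R.from_euler("xyz",st["tcp_rot"],degrees=True)
print("tool shift to knob (10cm)",T.inv().apply(np.r_[(P[:2]+[.6052,.1588])/2,.053]-st["position"])*10, st["position"])
```

```text
[ 13  13  20  19 250] 318.884 207.652
wrist [0.60419447 0.15928165 0.0718    ]
tri [0.60525827 0.15909708 0.07318438] [0.60444807 0.15969495 0.07315362]
tool shift to knob (10cm) [ 0.06180708 -0.00476123  0.95512599] [0.60213785 0.15357476 0.14852307]
```

Emit:
{"api": "drive_tool", "payload": {"commands": [[0.05,0,0.2,0,0,0],[0,0,0.2,0,0,0],[0,0,0.2,0,0,0],[0,0,0.2,0,0,0],[0,0,0.1,0,0,0]]}}

```text
t: 3.23
position: [0.6045, 0.1562, 0.0586]
tcp_rot: [-179.9, 0.1, 58.8]
force: [0.0, -0.1, 0.1]
grip_width: 0.995
grip_force: 0.0
```

Emit:
{"api": "drive_tool", "payload": {"commands": [[0,0,0.05,0,0,0],[0,0,0,0,0,0],[0,0,0,0,0,0]]}}

```text
t: 3.48
position: [0.6062, 0.1576, 0.0554]
tcp_rot: [179.9, -0.0, 58.9]
force: [-0.4, 0.3, 0.2]
grip_width: 0.999
grip_force: 0.0
```

Run:
```python
from h import *
im,_=arm.grab_frame("scene");cv2.imwrite("pics/s2.png",cv2.resize(im[80:300,230:500],None,fx=2.5,fy=2.5))
s=arm.get_state();print(s["position"],s["tcp_rot"],s["force"])
```

```text
[0.60645836 0.15789276 0.0557028 ] [ 1.79885546e+02 -8.01538968e-02  5.89206586e+01] [-0.42873898  0.79273737  0.2664479 ]
```

View pics/s2.png

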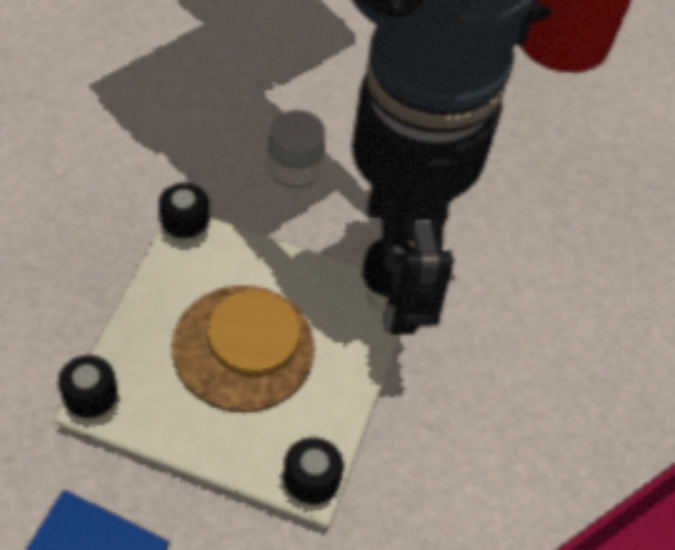

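Emit:
{"api": "drive_tool", "payload": {"commands": [[0,0,0.05,0,0,0],[0,0,0,0,0,0],[0,0,0,0,0,0]]}}

```text
t: 3.78
position: [0.6055, 0.1584, 0.0497]
tcp_rot: [180.0, -0.0, 59.0]
force: [0.7, 0.1, -0.6]
grip_width: 0.997
grip_force: 0.0
```

Emit:
{"api": "drive_tool", "payload": {"commands": [[0,0,0,0,0,0],[0,0,0,0,0,0],[0,0,0,0,0,0],[0,0,0,0,0,0],[0,0,0,0,0,0]], "hand": -1}}

```text
t: 4.2
position: [0.6045, 0.159, 0.0498]
tcp_rot: [-179.9, 0.0, 58.9]
force: [-3.8, 1.3, 5.9]
grip_width: 0.397
grip_force: 59.0
```

Emit:
{"api": "drive_tool", "payload": {"commands": [[0,0,0,0,0,0],[0,0,0,0,0,0],[0,0,0,0,0,0]]}}

```text
t: 4.45
position: [0.6045, 0.1589, 0.0499]
tcp_rot: [-179.9, 0.0, 58.9]
force: [-3.1, 2.5, 6.1]
grip_width: 0.399
grip_force: 59.1
```

Emit:
{"api": "drive_tool", "payload": {"commands": [[0,0,-0.005,0,0,0],[0,0,0.011,0,0,0.035],[0,0,0.011,0,0,0.035],[0,0,0,0,0,0]]}}

```text
t: 4.78
position: [0.6045, 0.1589, 0.0477]
tcp_rot: [-179.9, 0.0, 46.2]
force: [-3.4, 2.3, 5.3]
grip_width: 0.399
grip_force: 60.0
```

Emit:
{"api": "drive_tool", "payload": {"commands": [[0,0,0.008,0,0,0.035],[0,0,0.009,0,0,0.035],[0,0,0.011,0,0,0.035],[0,0,0,0,0,0]]}}

```text
t: 5.12
position: [0.6044, 0.159, 0.0445]
tcp_rot: [-179.9, 0.1, 27.5]
force: [-3.1, 3.3, 2.6]
grip_width: 0.398
grip_force: 59.8
```

Emit:
{"api": "drive_tool", "payload": {"commands": [[0,0,0.011,0,0,0.035],[0,0,0.011,0,0,0.035],[0,0,0.011,0,0,0.035],[0,0,0,0,0,0]]}}

```text
t: 5.45
position: [0.6043, 0.159, 0.0412]
tcp_rot: [-179.9, 0.1, 8.6]
force: [-3.3, 2.5, 2.7]
grip_width: 0.401
grip_force: 59.8
```

Emit:
{"api": "drive_tool", "payload": {"commands": [[0,0,0.011,0,0,0.035],[0,0,0.009,0,0,0.03],[0,0,0,0,0,0]]}}

```text
t: 5.7
position: [0.6043, 0.1591, 0.0391]
tcp_rot: [-179.9, 0.1, -3.1]
force: [-3.8, 3.9, 0.4]
grip_width: 0.393
grip_force: 59.7
```

Run:
```python
from h import *
s=arm.get_state();print(s["position"],s["tcp_rot"],s["force"],s["moment"],s["joint_pos"][5])
```

```text
[0.6043445  0.15907938 0.03914213] [-1.79944084e+02  1.34809785e-01 -3.06509416e+00] [-3.7790231   3.94400246  0.44905792] [ 0.66250502  0.51414515 -0.21784138] 97.47376501910057
```

Emit:
{"api": "drive_tool", "payload": {"commands": [[0,0,0.006,0,0,0.02],[0,0,0.004,0,0,0.012],[0,0,0,0,0,0]]}}

```text
t: 5.95
position: [0.6044, 0.1591, 0.0382]
tcp_rot: [-180.0, 0.1, -8.7]
force: [-4.1, 4.1, 1.1]
grip_width: 0.396
grip_force: 59.7
```

Run:
```python
from h import *
s=arm.get_state();print(s["position"],s["tcp_rot"],s["force"],s["moment"])
```

```text
[0.60435456 0.1591417  0.03821007] [-1.79958534e+02  1.35375616e-01 -8.68790757e+00] [-4.08547566  4.14865508  1.05283763] [ 0.62040199  0.44025244 -0.11903054]
```

Emit:
{"api": "drive_tool", "payload": {"commands": [[0,0,0.005,0,0,0.017],[0,0,0,0,0,0],[0,0,0,0,0,0]]}}

```text
t: 6.2
position: [0.6044, 0.1591, 0.0379]
tcp_rot: [-180.0, 0.1, -11.7]
force: [-3.6, 3.9, 2.8]
grip_width: 0.403
grip_force: 59.8
```

Run:
```python
from h import *
s=arm.get_state();print(s["position"],s["tcp_rot"],s["force"],s["moment"])
```

```text
[0.60443927 0.15911183 0.03789553] [-1.79969199e+02  1.22281105e-01 -1.16696986e+01] [-3.58483216  3.93489766  2.79788914] [0.76121665 0.51678155 0.01740862]
```

Emit:
{"api": "drive_tool", "payload": {"commands": [[0,0,0.005,0,0,0.017],[0,0,0,0,0,0],[0,0,0,0,0,0]]}}

```text
t: 6.45
position: [0.6062, 0.1586, 0.0379]
tcp_rot: [-180.0, -0.1, -14.6]
force: [-1.1, 3.1, 3.4]
grip_width: 0.396
grip_force: 59.9
```

Run:
```python
from h import *
s=arm.get_state();print(s["position"],s["tcp_rot"],s["force"],s["moment"])
```

```text
[0.60623555 0.15863085 0.03790804] [-1.79991922e+02 -1.16809420e-01 -1.45948183e+01] [-1.12758338  3.07665473  3.43918421] [0.65435072 0.19061426 1.11472901]
```

The stop is reached: the moment rose to 1.1 N m and the sinking ended. I'll relax slightly, release and lift.

Emit:
{"api": "drive_tool", "payload": {"commands": [[0,0,-0.003,0,0,-0.008],[0,0,0,0,0,0]]}}

```text
t: 6.62
position: [0.6063, 0.1586, 0.0379]
tcp_rot: [-179.9, -0.1, -13.5]
force: [0.2, 3.4, 1.8]
grip_width: 0.395
grip_force: 59.8
```

Emit:
{"api": "drive_tool", "payload": {"commands": [[0,0,0,0,0,0],[0,0,0,0,0,0],[0,0,0,0,0,0],[0,0,0,0,0,0],[0,0,0,0,0,0]], "hand": 1}}

```text
t: 7.03
position: [0.6055, 0.1579, 0.0377]
tcp_rot: [180.0, 0.0, -13.6]
force: [0.9, -0.3, 0.1]
grip_width: 1.001
grip_force: 0.0
```

Emit:
{"api": "drive_tool", "payload": {"commands": [[0,0,-0.1,0,0,0],[0,0,-0.3,0,0,0],[0,0,-0.4,0,0,0],[0,0,-0.4,0,0,0],[-0.3,0,-0.3,0,0,0]]}}

```text
t: 7.45
position: [0.5837, 0.1641, 0.192]
tcp_rot: [-179.8, -0.7, -13.7]
force: [1.6, 1.1, 0.7]
grip_width: 0.999
grip_force: 0.0
```

Emit:
{"api": "drive_tool", "payload": {"commands": [[-0.4,0,0,0,0,0],[-0.4,0,0,0,0,0],[-0.4,0,0,0,0,0],[0,0,0,0,0,0],[0,0,0,0,0,0]]}}

```text
t: 7.87
position: [0.4573, 0.1938, 0.1881]
tcp_rot: [180.0, 0.1, -13.5]
force: [0.9, 0.3, 0.3]
grip_width: 1.001
grip_force: 0.0
```

Run:
```python
from h import *
for n in("scene","top"):
    im,d=arm.grab_frame(n);np.save(n+"2_d",d);cv2.imwrite(f"pics/{n}3.png",im)
a=cv2.imread("pics/scene3.png")[80:310,200:480];b=cv2.imread("pics/top3.png")[120:290,200:400]
cv2.imwrite("pics/both.png",np.hstack([cv2.resize(a,(400,330)),cv2.resize(b,(388,330))]))
S={"top":[(315,148),(247,194),(363,215),(295,263)],"scene":[(303,159),(387,182),(264,230),(355,264)]}
for n in S:
    ci=arm.camera_info(n);d0=np.load(n+"_d.npy");d1=np.load(n+"2_d.npy")
    for u,v in S[n]:
        g=lambda d:depthpt(ci,u,v,np.median(d[v-2:v+3,u-2:u+3]))
        print(n,u,v,g(d0).round(4),g(d1).round(4))
```

```text
top 315 148 [0.6906 0.036  0.0608] [0.6906 0.0361 0.0606]
top 247 194 [0.6053 0.1587 0.0732] [0.6071 0.1606 0.0604]
top 363 215 [ 0.5658 -0.0486  0.0608] [ 0.5658 -0.0486  0.0605]
top 295 263 [0.4819 0.0744 0.0614] [0.4819 0.0745 0.0606]
scene 303 159 [0.4813 0.0738 0.0591] [0.4817 0.0736 0.0598]
scene 387 182 [0.6052 0.1584 0.0713] [0.5989 0.1657 0.0579]
scene 264 230 [ 0.5661 -0.0498  0.0596] [ 0.5661 -0.0498  0.0596]
scene 355 264 [0.6891 0.0344 0.0595] [0.6891 0.0345 0.0593]
```

View pics/both.png

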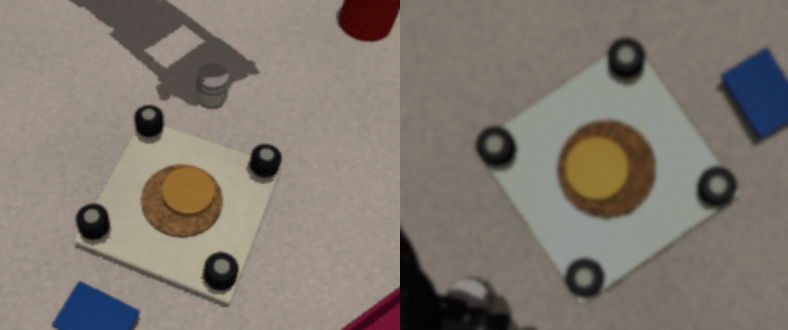

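In both views the stand sits where it was, level, with all four knob tops at 0.060 m. The gripper is clear of everything, so I'm handing in.

```bash
python3 -c "
from rig import arm
print(arm.finish_job())"
```

```text
the job is handed in; nothing more can be done
None
```

The job is handed in: the wound-up foot is screwed down to its stop, all four knob tops read about 60 mm, the stand has not visibly moved, and the arm is clear; no verdict came back at hand-in.

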